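# Walk the heavy block heater home into its bench dock and latch it

### The arm

A 6-joint arm with a two-finger parallel gripper is mounted at the origin on a cart in front of the work surface, level with it; the furniture and walls round the work are solid. World frame = base frame: x ahead of the robot, y to its left, z up, the work surface at z = 0. Lengths are in m, angles in rad, forces in N, time in s.
With the tool pointing down it reaches from about 0.25 to 0.8 m from the base axis. Payload 3.9 kg.
Tool frame: the origin (TCP) lies at the very end of the fingers, on their centre line; the grasp point (between the pads) lies 19 mm behind it; z points along the fingers, x is the direction in which the jaws open and shut, and the axes are right-handed (so a half turn about z gives the same grasp; the last joint's range is limited). The gripper opens to 85 mm and grips with 20 to 120 N. Pads are 22 mm wide; open, the fingers measure 114 mm over their backs; the gripper's body (76 mm by 85 mm) begins 54 mm behind the grasp point. The pads swing forward as they close: fully open they stand 13 mm farther back than shut.
Start: joints at [1.122, 0.26, -0.138, 1.173, 0, 1.571], TCP at [0.228, 0.473, 0.231] pointing down, gripper open.
Joint ranges: [-2.78, 2.78], [-0.83, 1.72], [-1.28, 1.37], [-1.9, 2.12], [-1.57, 1.48], [-3.14, 3.14]. Speed limits (rad/s): [2.57, 2.57, 3.14, 3.14, 3.14, 3.14].

### API

Orientations are given as a unit quaternion [x, y, z, w].
In Python, from rig import arm, cams, spot_in, place_of gives the robot as it stands.
- The arm moves only by the tool apply_moves, never from a script. Its argument "series" is text: rows parted by semicolons, each of 7 numbers parted by spaces: the turn, a rotation vector about the tool's x, y, z in degrees, then the shift along the tool's x, y, z in m, then the opening, from 0 (shut) to 1 (fully open). In form: wx wy wz x y z grip; .... A call has 1 to 10 rows; each row is the pose to reach, as a shift and turn from the pose measured when the call began, along the tool's axes at that moment; what a row does not reach only later rows make up. A row lasts 1/10 s, in which the tool goes at most 50 mm and 8.59 degrees, less where a joint would pass 70% of its speed; a pose out of reach is approached as far as the arm can. A call with a gripper value outside its range is refused whole. The fingers move at their own pace and stop on an object; "force" is the grip in N (left out, the last holds). Time passes only in rows, so rows that repeat a pose let the fingers close. It gives the time, the measured TCP pose, the force and the opening at its end, in the units of the state.
- arm.get_state(): the state, without advancing time (a new reading comes with each control period).
- cams.capture(name): name is "side" or "top" or "wrist"; returns a dict with "img" (384x512x3 uint8, red, green, blue), "vfov" (degrees; the focal length in pixels is half the picture's height over the tangent of half this angle, whatever the lens; pixels are square), "cx", "cy" (the principal point, pixels), "rvec" (rotation vector, rad) and "tvec" (3), from world to camera coordinates, as OpenCV has them. Camera axes: x right, y down, z forward; pixel columns grow to the right and rows downward; lengths in m; the calibration is good to about 2 mm. A picture is of the moment at which its call begins. There is no depth.
- arm.finish_job(): hands the job in, once; it reports no verdict.
Trained networks look in a picture, given as the dict that the camera call returned (one of the last four; its "shot" number tells which), for a name from the list of things; names that differ only in an ending like _2 or _b are one class to them, and where a whole thing is asked for, a point or a joint stands for the part that bears it (a point fixed in the world has none). Each returns a list of dicts, best first, with "confidence" (0 to 1); they miss things now and then, are a little off and sometimes report something else, mostly with a low value. They report only what shows in the picture. A call takes as long as a camera call.
- spot_in(name, picture): "box" ([left, top, width, height] in pixels, round what is visible of it).
- place_of(name, picture): "centre" ([column, row] in pixels: a listed point, or the origin of a listed thing).
The state is a dict: "clock": time; "joints": joint angles; "qd": joint speeds; "joint_efforts": joint torques, N m; "position": TCP position; "orientation": TCP orientation; "wrist_force": force on the tool from outside, world axes, zero at the start; "wrist_torque": the same for the moment, N m; "grip_width": finger opening in m.
Only numpy, scipy, OpenCV 4.12 (cv2) and the standard library are available. Lean on these libraries where they do the work, as an engineer would, in place of code of your own. Each camera call takes 0.05 s, during which the arm holds its last target. There are 200 camera calls.

### The job

The block heater is too heavy to lift: walk it forward into its dock by pushing only on its two corner bumpers in turn, a little at a time, never letting it twist more than about 15 degrees off the dock's line, never pushing on it harder than about 20 N and keeping off its glass front, until its far face sits fully home against both rubber end stops. Then swing the dock's latch arm all the way round behind it, and let go. Leave the things standing around undisturbed.

Things in the scene. Friction and masses are not known exactly. Their poses are not given: they have to be found in the camera images.
- heater: white block heater, about 2.8 kg, on rubber feet; housing 120 (x) by 180 (y) by 64 mm, 72 mm high with the metal well block. Origin: centre of the underside, on the bench; x points forward to its far face, y left. Soft, smooth-skinned upright round bumpers (30 mm across, 18 to 54 mm up) stand out at its two corners near the robot. Too wide to grip.
- heater_bumper_left (a point): where to push the left bumper: on its side towards the robot, 110 mm left of the heater's middle, 67 mm behind it, 36 mm up. Pushed alone, a bumper moves with about 7 to 16 N: that corner goes forward while the opposite side hardly moves. Once its far corner meets the stop the force rises steeply
- heater_bumper_right (a point): the same on the right bumper: on its side towards the robot, 110 mm right of the heater's middle, 67 mm behind it, 36 mm up
- heater_far_left (a point): point on the heater's flat far face 70 mm left of its middle, 36 mm up; meets the left end stop
- heater_far_right (a point): point on the heater's flat far face 70 mm right of its middle, 36 mm up; meets the right end stop
- dock: metal dock fixed on the bench. Origin: midway between the two end stops, in the plane of their rubber faces; x points forward, the way home, y left. Stops 30 mm wide at y = +-70 mm, 22 to 48 mm up. Smooth cheeks 36 mm high, inner faces at y = +-100 mm (10 mm play a side), reach 33 mm back from the stops, then flare out for 31 mm. The heater starts some 30 to 45 mm short, about in line
- latch_pivot (a point): axis of the latch arm, left of the dock: x = -138, y = +168 mm in the dock's frame (11 mm behind the seated heater's bumpers), 33 mm above the bench, mid-height of the arm; pivot boss 22 mm across
- latch (a joint): latch arm angle about its upright axis, rad: 0 = towards the robot and 45 deg out to the left; 0.785 = along the dock's -x; 2.356 = to the right (dock's -y), behind the seated heater's left bumper, 5 mm clear; stop 2.4. Starts at 0 to 0.4. Steel arm 95 mm long, 12 wide, 25 to 41 mm up; 1 N turns it, it stays where left; fingertips can push it. It strikes the heater if that is not home
- latch_knob (a point): centre of the upright round black knob on the latch arm, 16 mm across, 86 mm from the pivot, from 39 to 65 mm above the bench; this point is 55 mm above the bench
- label_roll: bystander: white roll of labels, 58 mm across, 28 mm high, left of the dock; origin under its centre
- vial: bystander: small brown vial, 22 mm across, 45 mm high, left of the dock; origin under its centre
- glass_front: dark glass front of the heater, 130 by 48 mm, on its near face between the bumpers, 12 to 60 mm up, its surface 5 mm deeper than the bumpers; fragile, not to be pushed. Origin: middle of its lower edge; carried by the heater

How it is judged:
On the way, in this order (a step that is already met when the one before it is completed fails the run):
1. the heater is fully home: its far face within 2 mm of both end stops, the latch not yet closed (x of each of heater_far_left, heater_far_right in the frame of dock above -0.002 m and value of joint latch below 1.6 rad), for 0.2 s.
2. the latch arm is swung right round behind the heater (value of joint latch above 2.2 rad), for 0.2 s.
At the end, for the whole second after the job is handed in: the heater stands at rest between the cheeks (within 12 mm of the dock's middle), flat on the bench, its far face within 2 mm of both end stops, and the latch arm is at 2.2 rad or more, behind its left bumper (x of each of heater_far_left, heater_far_right in the frame of dock above -0.002 m and y of heater in the frame of dock between -0.012 and 0.012 m and value of joint latch above 2.2 rad and angle between heater's own z axis and vertical below 0.05 rad and linear speed of heater below 0.01 m/s); the robot touches nothing.
It fails at once if the heater is pushed with more than 25 N (contact force between any of the fingers, the arm and heater above 25 N).
It fails at once if the robot presses on the heater's glass front (contact force between any of the fingers, the arm and glass_front above 1.5 N).
It fails at once if the heater is twisted more than 17 degrees from the dock's line (angle between the x axis of heater and the x axis of dock, either way round above 0.3 rad).
It fails at once if the heater is tipped (angle between heater's own z axis and vertical above 0.09 rad).
It fails at once if a bystander is moved more than 15 mm (distance of any of label_roll, vial from where it was at the start of the episode above 0.015 m).
It also fails if it takes over 72 s, if anything falls off the work surface, if the arm or the gripper's body presses on something with over 40 N, if the wrist force passes 120 N, or if a joint passes its speed limit or range.

## Working session

There is one attempt and no reset: what is moved stays moved. The work goes in short steps, Python scripts to look and compute and a tool call to move; the robot and the scene stay as the last step left them, time stands still between calls to the robot, and variables do not carry over. Pictures are saved under pics/ and viewed, about 8 in all and at most 12, crops included, and the job is handed in when it is done.

Besides the shell and the picture viewer there is one more tool, called after "Request:" as name(argument=value, ...) on one line, values as JSON. apply_moves: Moves the arm, as the interface text tells. Its arguments: {"type":"object","properties":{"series":{"type":"string"},"force":{"type":"number"}},"required":["series"]}

```bash
ls; mkdir -p pics
cat > h.py <<'E'
import numpy as np, cv2
from scipy.spatial.transform import Rotation as R
from rig import arm, cams, spot_in, place_of
def ray(p,uv):
    f=p["img"].shape[0]/2/np.tan(np.radians(p["vfov"])/2)
    M=R.from_rotvec(np.ravel(p["rvec"])).as_matrix(); t=np.ravel(p["tvec"])
    d=M.T@np.array([(uv[0]-p["cx"])/f,(uv[1]-p["cy"])/f,1]); return -M.T@t,d/np.linalg.norm(d)
def at_z(p,uv,z):
    c,d=ray(p,uv); return c+d*(z-c[2])/d[2]
def save(p,n): cv2.imwrite(f"pics/{n}.png",p["img"][:,:,::-1])
Z=dict(heater=0,heater_bumper_left=.036,heater_bumper_right=.036,heater_far_left=.036,heater_far_right=.036,dock=0,latch_pivot=.033,latch_knob=.055,label_roll=0,vial=0,glass_front=.012)
def look(cam,names=Z,png=None):
    p=cams.capture(cam)
    if png: save(p,png)
    for n in names:
        for r in place_of(n,p)[:2]: print(cam,n,np.round(r["centre"]),round(r["confidence"],2),np.round(at_z(p,r["centre"],Z[n]),4))
    return p
E
python3 - <<'E'
from h import *
s=arm.get_state(); print({k:np.round(v,3) for k,v in s.items()})
look("top",png="t0"); look("side",png="s0")
a=cv2.imread("pics/t0.png");b=cv2.imread("pics/s0.png")
print(a.shape)
E
```

```text
pics
{'clock': np.float64(0.0), 'joints': array([ 1.122,  0.261, -0.139,  1.173, -0.   ,  1.571]), 'qd': array([-0.   , -0.001, -0.   , -0.001, -0.   , -0.001]), 'joint_efforts': array([ 2.0000e-03, -4.0567e+01,  2.5392e+01,  1.9000e-02,  0.0000e+00,
       -0.0000e+00]), 'position': array([0.227, 0.472, 0.23 ]), 'orientation': array([ 0.847,  0.532, -0.001,  0.001]), 'wrist_force': array([0.947, 1.355, 0.1  ]), 'wrist_torque': array([-0.045,  0.005, -0.017]), 'grip_width': np.float64(0.085)}
top heater [316. 181.] 0.88 [ 0.5808 -0.1515  0.    ]
top heater_bumper_left [262. 211.] 0.63 [ 0.511  -0.0343  0.036 ]
top heater_bumper_right [374. 209.] 0.94 [ 0.5132 -0.2621  0.036 ]
top heater_far_left [284. 150.] 0.73 [ 0.6393 -0.0823  0.036 ]
top heater_far_right [352. 150.] 0.79 [ 0.6376 -0.2219  0.036 ]
top dock [313. 136.] 0.72 [ 0.6796 -0.1485  0.    ]
top latch_pivot [233. 196.] 0.9 [0.5434 0.0242 0.033 ]
top latch_pivot [205. 229.] 0.28 [0.4767 0.0813 0.033 ]
top latch_knob [202. 227.] 0.59 [0.4779 0.0846 0.055 ]
top label_roll [157. 183.] 0.89 [0.5794 0.1873 0.    ]
top label_roll 
[... 232 characters left out ...]
 213.] 0.91 [ 0.5102 -0.0361  0.036 ]
side heater_bumper_right [305. 167.] 0.83 [ 0.5064 -0.2508  0.036 ]
side heater_far_left [238. 195.] 0.72 [ 0.6343 -0.0728  0.036 ]
side heater_far_right [256. 166.] 0.73 [ 0.6349 -0.2151  0.036 ]
side heater_far_right [236. 189.] 0.2 [ 0.6464 -0.0926  0.036 ]
side dock [236. 186.] 0.63 [ 0.6741 -0.154   0.    ]
side latch_pivot [258. 227.] 0.79 [0.5489 0.025  0.033 ]
side latch_knob [281. 243.] 0.89 [0.4789 0.0813 0.055 ]
side latch_knob [259. 226.] 0.31 [0.5398 0.0449 0.055 ]
side label_roll [217. 294.] 0.64 [0.5723 0.203  0.    ]
side vial [266. 312.] 0.78 [0.4684 0.2116 0.    ]
side glass_front [292. 195.] 0.66 [ 0.5133 -0.1449  0.012 ]
(384, 512, 3)
```

View pics/t0.png

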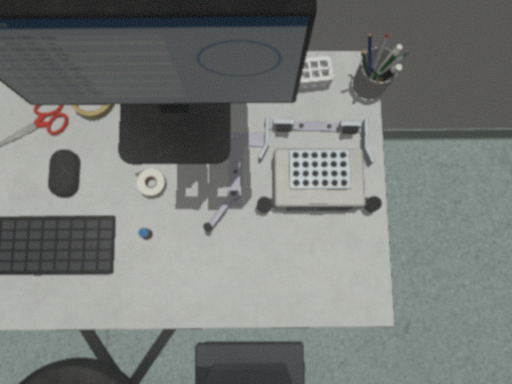

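View pics/s0.png

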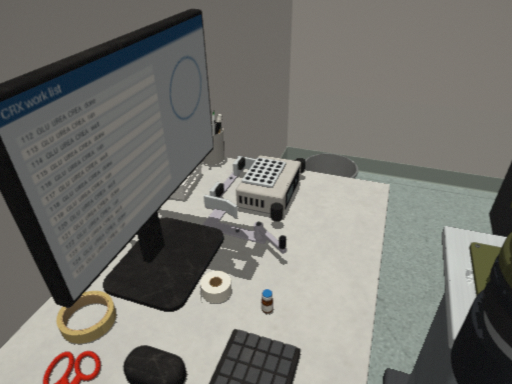

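The top view shows the heater at about (316,181), the stops at (283,125) and (350,127), the bumpers at (264,205) and (373,204), the latch pivot at (235,192) and the knob at (208,227). The side view agrees. The dock is yawed slightly clockwise. I'll go above the space behind the heater with the gripper shut.

Request:
apply_moves(series="0 0 -8 -0.04 0.04 0.0 0;0 0 -16 -0.08 0.08 0.01 0;0 0 -23 -0.12 0.12 0.02 0;0 0 -23 -0.16 0.16 0.03 0;0 0 -23 -0.19 0.20 0.03 0;0 0 -23 -0.23 0.24 0.03 0;0 0 -23 -0.27 0.28 0.03 0;0 0 -23 -0.31 0.32 0.03 0;0 0 -23 -0.35 0.36 0.03 0;0 0 -23 -0.386 0.40 0.03 0")

```text
clock: 2.2
position: [0.4002, 0.0043, 0.2017]
orientation: [0.724, 0.69, 0.001, 0.0]
wrist_force: [1.1, 0.4, 0.8]
grip_width: 0.0001
```

```bash
cat >> h.py <<'E'
def st():
    s=arm.get_state(); r=R.from_quat(s["orientation"]).as_matrix()
    print("t",round(s["clock"],2),"p",np.round(s["position"],4),"xaxis deg",round(np.degrees(np.arctan2(r[1,0],r[0,0])),2),"tilt",np.round(r[:2,2],3),"j",np.round(s["joints"],2),"F",np.round(s["wrist_force"],1),"g",round(float(s["grip_width"]),3)); return s,r
E
python3 - <<'E'
from h import *
st()
look("wrist",png="w1"); look("top",["dock","latch_pivot","heater","heater_far_left","heater_far_right","heater_bumper_left","heater_bumper_right"])
E
```

```text
t 2.2 p [0.4002 0.0043 0.2017] xaxis deg 87.28 tilt [0.001 0.   ] j [ 0.01  0.06 -0.46  1.04  0.    0.06] F [1.1 0.4 0.8] g 0.0
wrist heater [136. 301.] 0.78 [ 0.5773 -0.1544  0.    ]
wrist heater_bumper_left [218. 265.] 0.94 [ 0.5079 -0.0389  0.036 ]
wrist heater_bumper_right [130. 264.] 0.7 [ 0.5023 -0.1372  0.036 ]
wrist heater_bumper_right [ 22. 272.] 0.68 [ 0.5066 -0.2599  0.036 ]
wrist heater_far_right [408. 291.] 0.52 [0.5525 0.1749 0.036 ]
wrist latch_knob [323. 244.] 0.89 [0.478  0.0724 0.055 ]
wrist label_roll [409. 291.] 0.92 [0.5794 0.1967 0.    ]
wrist label_roll [ 24. 273.] 0.27 [ 0.5293 -0.2888  0.    ]
wrist vial [422. 211.] 0.92 [0.4689 0.2009 0.    ]
wrist glass_front [131. 264.] 0.81 [ 0.5162 -0.1475  0.012 ]
wrist glass_front [325. 244.] 0.22 [0.5012 0.0845 0.012 ]
top dock [313. 132.] 0.58 [ 0.6875 -0.1475  0.    ]
top dock [286. 151.] 0.4 [ 0.6473 -0.0894  0.    ]
top latch_pivot [233. 193.] 0.89 [0.5494 0.0232 0.033 ]
top latch_pivot [312. 137.] 0.72 [ 0.6664 -0.1409  0.033 ]
top heater [317. 182.] 0.96 [ 0.5788 -0.1529  0.    ]
top heater_far_left [284. 150.] 0.59 [ 0.638  -0.0823  0.036 ]
top heater_far_left [316. 180.] 0.18 [ 0.5746 -0.147   0.036 ]
top heater_far_right [354. 152.] 0.84 [ 0.633  -0.2264  0.036 ]
top heater_bumper_right [373. 210.] 0.73 [ 0.5113 -0.2597  0.036 ]
```

View pics/w1.png

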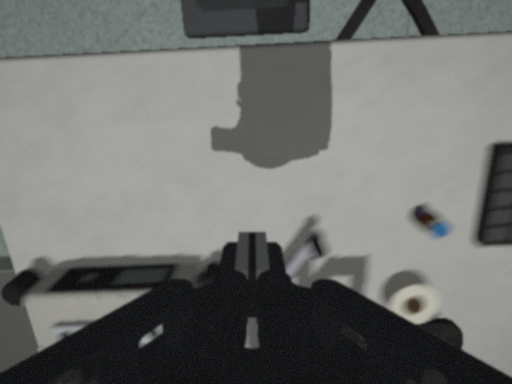

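The wrist view is blurred and faces back: the glass front is at (115,275), the right bumper at (20,285) and the knob at (318,243). It adds little, so I'll use the top and side cameras for measuring. Next I'll go down behind the left bumper.

Request:
apply_moves(series="0 0 0 -0.02 0.03 0.04 0;0 0 0 -0.039 0.05 0.08 0;0 0 0 -0.039 0.06 0.12 0;0 0 0 -0.039 0.062 0.16 0;0 0 0 -0.039 0.062 0.178 0;0 0 0 -0.039 0.062 0.180 0;0 0 0 -0.039 0.068 0.180 0;0 0 0 -0.039 0.074 0.180 0;0 0 0 -0.039 0.080 0.180 0;0 0 0 -0.039 0.084 0.180 0")

```text
clock: 4.2
position: [0.4843, -0.0367, 0.0227]
orientation: [0.724, 0.69, 0.001, 0.001]
wrist_force: [-0.3, 0.6, 0.7]
grip_width: 0.0002
```

Run:
```python
from h import *
st()
p=look("top",["heater_bumper_left","dock","latch_pivot"])
c=p["img"][95:245,180:400]; cv2.imwrite("pics/c1.png",cv2.resize(c[:,:,::-1],None,fx=3.6,fy=3.6,interpolation=cv2.INTER_CUBIC))
```

```text
t 4.2 p [ 0.4843 -0.0367  0.0227] xaxis deg 87.29 tilt [ 0.004 -0.   ] j [-0.08  0.38 -0.57  0.61  0.   -0.03] F [-0.3  0.6  0.7] g 0.0
top dock [311. 133.] 0.92 [ 0.6853 -0.1441 -0.    ]
top dock [374. 212.] 0.6 [ 0.5131 -0.2694  0.    ]
top latch_pivot [354. 150.] 0.21 [ 0.6377 -0.2281  0.033 ]
```

View pics/c1.png

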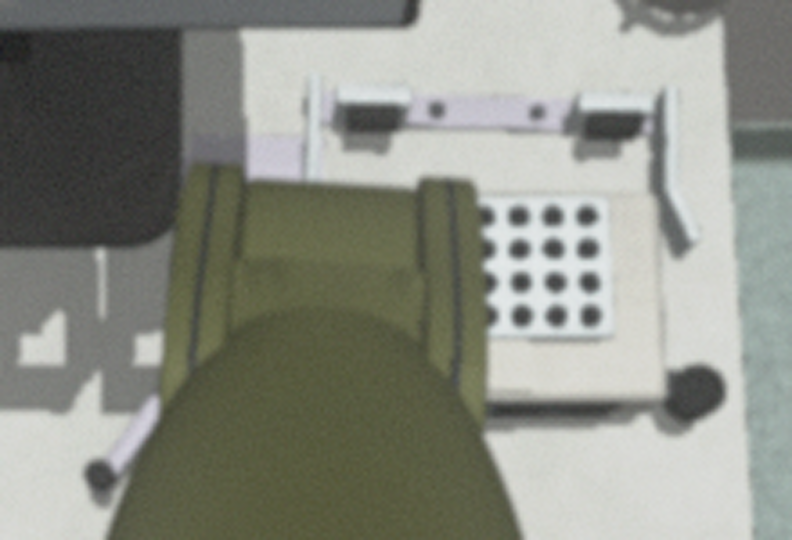

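Run:
```python
from h import *
p=look("side",["heater","heater_bumper_left","heater_far_left","dock"])
p=cams.capture("top")
for uv in [(180+370/3.6,95+131/3.6),(180+612/3.6,95+136/3.6),(180+370/3.6,95+88/3.6),(180+612/3.6,95+95/3.6)]: print(at_z(p,uv,.048))
```

```text
side heater [267. 190.] 0.66 [ 0.5866 -0.1614  0.    ]
side heater_bumper_left [280. 216.] 0.74 [ 0.5121 -0.0235  0.036 ]
side heater_far_left [236. 194.] 0.63 [ 0.6397 -0.0715  0.036 ]
side dock [238. 186.] 0.58 [ 0.6689 -0.1587  0.    ]
[ 0.67505767 -0.07935616  0.048     ]
[ 0.67075891 -0.21771214  0.048     ]
[ 0.70083786 -0.0798813   0.048     ]
[ 0.69529194 -0.21886062  0.048     ]
```

Request:
apply_moves(series="0 0 0 0 0.004 0 0;0 0 0 0 0.007 0 0;0 0 0 0 0.009 0 0;0 0 0 0 0.011 0 0;0 0 0 0 0.013 0 0;0 0 0 0 0.015 0 0;0 0 0 0 0.017 0 0")

```text
clock: 5.4
position: [0.4987, -0.0374, 0.0213]
orientation: [0.724, 0.69, -0.0, -0.0]
wrist_force: [0.9, -0.7, 0.1]
grip_width: -0.0
```

Request:
apply_moves(series="0 0 0 0 0.003 0 0;0 0 0 0 0.005 0 0;0 0 0 0 0.007 0 0;0 0 0 0 0.009 0 0")

```text
clock: 5.8
position: [0.4992, -0.0373, 0.0194]
orientation: [0.724, 0.69, -0.005, -0.006]
wrist_force: [-13.2, 0.1, 5.4]
grip_width: 0.0001
```

Request:
apply_moves(series="0 0 0 0 0.007 0 0;0 0 0 0 0.009 0 0;0 0 0 0 0.010 0 0;0 0 0 0 0.011 0 0")

```text
clock: 6.2
position: [0.5008, -0.0367, 0.0172]
orientation: [0.724, 0.69, -0.011, -0.012]
wrist_force: [-13.6, 2.5, 5.0]
grip_width: 0.0001
```

Request:
apply_moves(series="-2 0 0 0 0.006 -0.003 0;-2 0 0 0 0.009 -0.004 0;-2 0 0 0 0.011 -0.004 0;-2 0 0 0 0.012 -0.004 0;-2 0 0 0 0.013 -0.004 0;-2 0 0 0 0.014 -0.004 0")

```text
clock: 6.8
position: [0.506, -0.0359, 0.0187]
orientation: [0.723, 0.69, -0.003, -0.006]
wrist_force: [-14.4, 4.9, 5.1]
grip_width: -0.0003
```

Run:
```python
from h import *
st(); look("top",["heater_bumper_right","heater_far_right","heater_far_left"]);look("side",["heater_bumper_left","heater_far_left"])
```

```text
t 6.8 p [ 0.506  -0.0359  0.0187] xaxis deg 87.31 tilt [-0.014  0.004] j [-0.07  0.43 -0.51  0.65  0.   -0.03] F [-14.4   4.9   5.1] g -0.0
top heater_bumper_right [372. 209.] 0.69 [ 0.5136 -0.2578  0.036 ]
top heater_far_right [353. 151.] 0.74 [ 0.6346 -0.2242  0.036 ]
top heater_far_right [370. 214.] 0.58 [ 0.5035 -0.2524  0.036 ]
side heater_bumper_left [279. 214.] 0.84 [ 0.5153 -0.0313  0.036 ]
side heater_far_left [234. 194.] 0.8 [ 0.6445 -0.0708  0.036 ]
```

Request:
apply_moves(series="-1 0 0 0 0.009 -0.002 0;-1 0 0 0 0.012 -0.003 0;-1 0 0 0 0.014 -0.003 0;-1 0 0 0 0.016 -0.003 0;-1 0 0 0 0.017 -0.003 0;-1 0 0 0 0.018 -0.003 0;-1 0 0 0 0.019 -0.003 0")

```text
clock: 7.85
position: [0.5171, -0.0348, 0.0192]
orientation: [0.723, 0.691, -0.001, -0.007]
wrist_force: [-11.5, 5.2, 1.5]
grip_width: -0.0003
```

Request:
apply_moves(series="0 0 0 0 -0.015 0 0;0 0 0 -0.0 -0.037 -0.003 0;-0.5 0 0 -0.04 -0.037 -0.003 0;-0.5 0 0 -0.085 -0.037 -0.003 0;-0.5 0 0 -0.13 -0.037 -0.003 0;-0.5 0 0 -0.175 -0.037 -0.003 0;-0.5 0 0 -0.21 -0.037 -0.003 0;-0.5 0 0 -0.226 -0.037 -0.003 0;-0.5 0 0 -0.226 -0.03 -0.003 0;-0.5 0 0 -0.226 -0.025 -0.003 0")

```text
clock: 8.85
position: [0.4824, -0.2588, 0.0208]
orientation: [0.723, 0.691, 0.002, -0.004]
wrist_force: [0.7, 0.0, -0.5]
grip_width: 0.0
```

Run:
```python
from h import *
st(); look("top",["heater_bumper_right","heater_bumper_left","heater_far_left"],png="t2");look("side",["heater_bumper_left","heater_far_left","heater_bumper_right"])
```

```text
t 8.85 p [ 0.4824 -0.2588  0.0208] xaxis deg 87.36 tilt [-0.002  0.008] j [-0.5   0.47 -0.41  0.69  0.01 -0.45] F [ 0.7  0.  -0.5] g 0.0
top heater_bumper_right [372. 212.] 0.83 [ 0.5085 -0.2561  0.036 ]
top heater_bumper_left [260. 202.] 0.65 [ 0.5309 -0.0305  0.036 ]
top heater_far_left [286. 142.] 0.86 [ 0.6556 -0.0864  0.036 ]
side heater_bumper_left [274. 212.] 0.89 [ 0.5279 -0.0331  0.036 ]
side heater_far_left [232. 192.] 0.91 [ 0.6514 -0.0767  0.036 ]
side heater_far_left [286. 196.] 0.34 [ 0.5184 -0.1039  0.036 ]
side heater_bumper_right [307. 170.] 0.75 [ 0.4971 -0.2358  0.036 ]
side heater_bumper_right [273. 212.] 0.59 [ 0.5317 -0.0338  0.036 ]
```

View pics/t2.png

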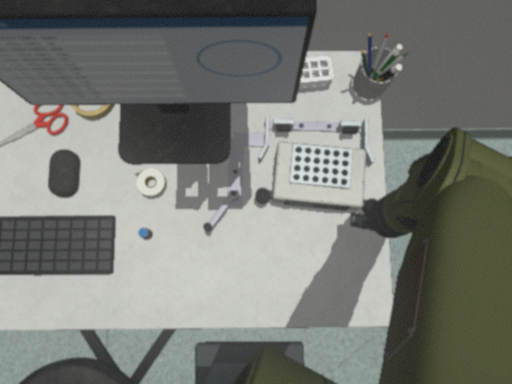

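The top view shows the left bumper advanced to (262,196) and the heater at about -5°. Now I'll push the right bumper.

Request:
apply_moves(series="0 0 0 0 0.006 0 0;0 0 0 0 0.011 0 0;0 0 0 0 0.014 0 0;0 0 0 0 0.017 0 0;0 0 0 0 0.020 0 0;0 0 0 0 0.022 0 0;-0.5 0 0 0 0.024 -0.001 0;-1 0 0 0 0.026 -0.002 0;-1 0 0 0 0.027 -0.002 0;-1 0 0 0 0.028 -0.002 0")

```text
clock: 10.25
position: [0.5026, -0.2591, 0.0206]
orientation: [0.723, 0.69, 0.003, -0.002]
wrist_force: [-11.7, -2.7, 1.2]
grip_width: -0.0001
```

Request:
apply_moves(series="-1 0 0 0 0.009 -0.001 0;-1 0 0 0 0.012 -0.002 0;-1 0 0 0 0.014 -0.002 0;-1 0 0 0 0.016 -0.002 0;-1 0 0 0 0.018 -0.002 0;-1 0 0 0 0.019 -0.002 0;-1 0 0 0 0.020 -0.002 0;-1 0 0 0 0.021 -0.002 0")

```text
clock: 11.05
position: [0.5169, -0.2596, 0.0205]
orientation: [0.724, 0.69, 0.005, -0.001]
wrist_force: [-10.3, -2.9, 1.2]
grip_width: 0.0006
```

Request:
apply_moves(series="0 0 0 0 -0.02 0 0;0 0 0 0.0 -0.045 0 0;0.3 -0.5 0 0.04 -0.045 0 0;0.3 -0.5 0 0.085 -0.045 0 0;0.3 -0.5 0 0.13 -0.045 0 0;0.3 -0.5 0 0.175 -0.045 0 0;0.3 -0.5 0 0.21 -0.045 0 0;0.3 -0.5 0 0.226 -0.045 0 0;0.3 -0.5 0 0.226 -0.033 0 0;0.3 -0.5 0 0.226 -0.022 0 0")

```text
clock: 12.05
position: [0.5076, -0.0328, 0.0223]
orientation: [0.724, 0.69, 0.0, 0.001]
wrist_force: [0.5, -0.8, -0.4]
grip_width: -0.0002
```

Run:
```python
from h import *
st(); look("top",["heater_bumper_right","heater_far_right"]);look("side",["heater_bumper_left","heater_far_left","heater_bumper_right"])
```

```text
t 12.05 p [ 0.5076 -0.0328  0.0223] xaxis deg 87.28 tilt [ 0.002 -0.002] j [-0.06  0.42 -0.52  0.64 -0.   -0.02] F [ 0.5 -0.8 -0.4] g -0.0
top heater_bumper_right [373. 201.] 0.58 [ 0.5294 -0.2603  0.036 ]
side heater_bumper_left [279. 213.] 0.85 [ 0.5169 -0.0351  0.036 ]
side heater_far_left [231. 197.] 0.61 [ 0.6475 -0.0592  0.036 ]
side heater_bumper_right [282. 242.] 0.55 [0.4838 0.0588 0.036 ]
```

Now push left, up to about TCP x 0.535.

Request:
apply_moves(series="0 0 0 0 0.006 0 0;0 0 0 0 0.010 0 0;0 0 0 0 0.013 0 0;0 0 0 0 0.016 0 0;0 0 0 0 0.019 0 0;-0.5 0 0 0 0.022 -0.001 0;-1 0 0 0 0.024 -0.002 0;-1 0 0 0 0.026 -0.002 0;-1 0 0 0 0.028 -0.002 0;-1 0 0 0 0.029 -0.002 0")

```text
clock: 13.4
position: [0.5257, -0.0334, 0.0213]
orientation: [0.724, 0.689, 0.001, -0.0]
wrist_force: [-10.4, 4.0, -0.4]
grip_width: -0.0001
```

Request:
apply_moves(series="-1 0 0 0 0.009 -0.001 0;-1 0 0 0 0.012 -0.002 0;-1 0 0 0 0.014 -0.002 0;-1 0 0 0 0.016 -0.002 0;-1 0 0 0 0.017 -0.002 0;-1 0 0 0 0.018 -0.002 0")

```text
clock: 14.0
position: [0.5356, -0.0329, 0.0207]
orientation: [0.724, 0.69, 0.003, -0.0]
wrist_force: [-10.0, 3.4, -0.6]
grip_width: 0.0002
```

Request:
apply_moves(series="0 0 0 0 -0.025 0 0;0 0 0 0 -0.05 0 0;0 0 0 -0.04 -0.05 0 0;0 0 0 -0.085 -0.05 0 0;0 0 0 -0.13 -0.05 0 0;0 0 0 -0.175 -0.05 0 0;0 0 0 -0.21 -0.05 0 0;0 0 0 -0.225 -0.045 0 0;0 0 0 -0.225 -0.032 0 0;0 0 0 -0.225 -0.022 0 0")

```text
clock: 15.0
position: [0.5035, -0.257, 0.0196]
orientation: [0.725, 0.689, 0.003, -0.0]
wrist_force: [0.6, -0.2, -0.6]
grip_width: 0.0001
```

Run:
```python
from h import *
st(); look("top",["heater_bumper_right","heater_bumper_left","heater_far_left","heater_far_right","latch_knob"])
```

```text
t 15.0 p [ 0.5035 -0.257   0.0196] xaxis deg 87.13 tilt [0.004 0.004] j [-0.48  0.5  -0.38  0.7   0.01 -0.43] F [ 0.6 -0.2 -0.6] g 0.0
top heater_bumper_right [369. 204.] 0.82 [ 0.5237 -0.2515  0.036 ]
top heater_bumper_left [261. 192.] 0.76 [ 0.5517 -0.0326  0.036 ]
top heater_far_left [287. 136.] 0.81 [ 0.6694 -0.0887  0.036 ]
top heater_far_right [358. 142.] 0.78 [ 0.654  -0.2355  0.036 ]
top latch_knob [202. 225.] 0.84 [0.4819 0.085  0.055 ]
```

Request:
apply_moves(series="0 0 0 0 0.005 -0.001 0;0 0 0 0 0.009 -0.001 0;0 0 0 0 0.013 -0.001 0;0 0 0 0 0.016 -0.001 0;0 0 0 0 0.019 -0.001 0;-0.5 0 0 0 0.022 -0.002 0;-1 0 0 0 0.024 -0.002 0;-1 0 0 0 0.026 -0.002 0;-1 0 0 0 0.028 -0.002 0;-1 0 0 0 0.029 -0.002 0")

```text
clock: 16.3
position: [0.5239, -0.2563, 0.0194]
orientation: [0.724, 0.689, 0.004, 0.001]
wrist_force: [-12.4, -2.5, 0.6]
grip_width: -0.0006
```

Request:
apply_moves(series="-1 0 0 0 0.009 -0.001 0;-1 0 0 0 0.011 -0.002 0;-1 0 0 0 0.012 -0.002 0;-1 0 0 0 0.013 -0.002 0")

```text
clock: 16.7
position: [0.5299, -0.2562, 0.0193]
orientation: [0.725, 0.689, 0.005, 0.002]
wrist_force: [-11.2, -1.8, 1.0]
grip_width: 0.0002
```

Request:
apply_moves(series="-1 0 0 0 0.008 -0.001 0;-1 0 0 0 0.009 -0.001 0;-1 0 0 0 0.010 -0.001 0;-1 0 0 0 0.010 -0.001 0")

```text
clock: 17.1
position: [0.5329, -0.2562, 0.0183]
orientation: [0.726, 0.688, 0.006, 0.004]
wrist_force: [-11.3, -2.8, -0.2]
grip_width: -0.0001
```

Request:
apply_moves(series="0 0 0 0 -0.025 0 0;0.8 0 0 0 -0.055 -0.001 0;0.8 0 0 0.04 -0.06 -0.002 0;0.8 0 0 0.085 -0.06 -0.002 0;0.8 0 0 0.13 -0.06 -0.002 0;0.8 0 0 0.175 -0.06 -0.002 0;0.8 0 0 0.21 -0.06 -0.002 0;0.8 0 0 0.223 -0.05 -0.002 0;0.8 0 0 0.223 -0.035 -0.002 0;0.8 0 0 0.223 -0.022 -0.002 0")

```text
clock: 18.1
position: [0.5246, -0.032, 0.0213]
orientation: [0.725, 0.689, 0.002, -0.001]
wrist_force: [0.6, -0.8, -0.2]
grip_width: -0.0002
```

Request:
apply_moves(series="0 0 0 0 0.005 0 0;0 0 0 0 0.009 0 0;0 0 0 0 0.012 0 0;0 0 0 0 0.015 0 0;0 0 0 0 0.018 0 0;0 0 0 0 0.019 0 0;0 0 0 0 0.020 0 0")

```text
clock: 18.8
position: [0.5348, -0.0317, 0.0189]
orientation: [0.725, 0.688, -0.003, -0.008]
wrist_force: [-15.0, 4.7, 6.0]
grip_width: 0.0002
```

Request:
apply_moves(series="-1 0 0 0 0.007 -0.002 0;-1 0 0 0 0.009 -0.002 0;-1 0 0 0 0.010 -0.002 0;-1 0 0 0 0.010 -0.002 0")

```text
clock: 19.2
position: [0.5358, -0.0315, 0.0187]
orientation: [0.726, 0.688, -0.002, -0.008]
wrist_force: [-12.6, 2.8, 4.6]
grip_width: 0.0001
```

Request:
apply_moves(series="-1 0 0 0 0.007 -0.002 0;-1 0 0 0 0.009 -0.002 0;-1 0 0 0 0.011 -0.002 0;-1 0 0 0 0.012 -0.002 0;-1 0 0 0 0.012 -0.002 0")

```text
clock: 19.7
position: [0.5387, -0.0309, 0.0182]
orientation: [0.726, 0.688, -0.001, -0.009]
wrist_force: [-13.0, 4.3, 4.5]
grip_width: -0.0003
```

Run:
```python
from h import *
st(); look("side",["heater_bumper_left","heater_far_left"])
p=cams.capture("top");c=p["img"][95:245,180:400]; cv2.imwrite("pics/c2.png",cv2.resize(c[:,:,::-1],None,fx=3.6,fy=3.6,interpolation=cv2.INTER_CUBIC))
```

```text
t 19.7 p [ 0.5387 -0.0309  0.0182] xaxis deg 86.95 tilt [-0.014  0.012] j [-0.06  0.47 -0.43  0.69  0.01 -0.01] F [-13.    4.3   4.5] g -0.0
side heater_bumper_left [266. 209.] 0.87 [ 0.5496 -0.04    0.036 ]
side heater_far_left [222. 191.] 0.65 [ 0.6786 -0.0739  0.036 ]
side heater_far_left [233. 189.] 0.46 [ 0.6549 -0.0927  0.036 ]
```

View pics/c2.png

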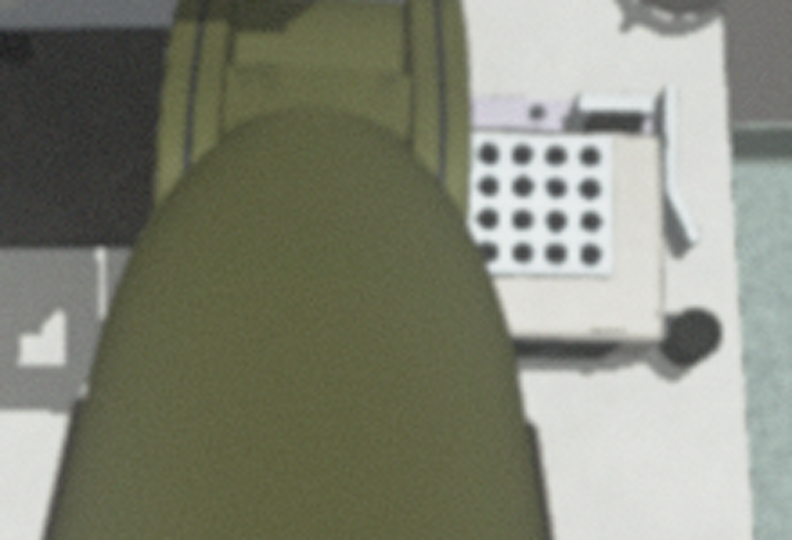

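The crop shows the right stop's rubber at (610,125) almost covered by the heater's far edge, so the right side is nearly home. I'll keep pushing the left.

Request:
apply_moves(series="-1 0 0 0 0.008 -0.003 0;-1 0 0 0 0.010 -0.003 0;-1 0 0 0 0.011 -0.003 0;-1 0 0 0 0.012 -0.003 0;-1 0 0 0 0.012 -0.003 0")

```text
clock: 20.4
position: [0.5418, -0.0302, 0.0186]
orientation: [0.726, 0.688, 0.001, -0.01]
wrist_force: [-11.3, 4.9, 2.8]
grip_width: 0.0001
```

Request:
apply_moves(series="-1 0 0 0 0.008 -0.002 0;-1 0 0 0 0.010 -0.002 0;-1 0 0 0 0.011 -0.002 0;-1 0 0 0 0.011 -0.002 0")

```text
clock: 20.8
position: [0.5438, -0.0297, 0.0183]
orientation: [0.726, 0.688, 0.002, -0.01]
wrist_force: [-13.8, 4.6, 5.7]
grip_width: -0.0001
```

Request:
apply_moves(series="-1 0.8 0 0 0.008 -0.002 0;-1 0.8 0 0 0.010 -0.002 0;-1 0.8 0 0 0.011 -0.002 0;-1 0.8 0 0 0.011 -0.002 0")

```text
clock: 21.2
position: [0.546, -0.0291, 0.0179]
orientation: [0.726, 0.687, 0.008, -0.015]
wrist_force: [-12.3, 5.2, 3.1]
grip_width: -0.0003
```

Request:
apply_moves(series="-0.5 -2 0 0 0.007 -0.002 0;-0.5 -2 0 0 0.009 -0.003 0;-0.5 -2 0 0 0.010 -0.003 0;-0.5 -2 0 0 0.011 -0.003 0")

```text
clock: 21.6
position: [0.5476, -0.029, 0.0181]
orientation: [0.726, 0.687, -0.007, -0.007]
wrist_force: [-13.9, 2.1, 4.1]
grip_width: -0.0
```

Request:
apply_moves(series="0 0 0 0 -0.025 0 0;-1 0 0 0 -0.055 -0.003 0;-1 0 0 -0.04 -0.06 -0.003 0;-1 0 0 -0.085 -0.06 -0.003 0;-1 0 0 -0.13 -0.06 -0.003 0;-1 0 0 -0.175 -0.06 -0.003 0;-1 0 0 -0.21 -0.05 -0.003 0;-1 0 0 -0.227 -0.04 -0.003 0;-1 0 0 -0.227 -0.03 -0.003 0;-1 0 0 -0.227 -0.02 -0.003 0")

```text
clock: 22.6
position: [0.5153, -0.255, 0.0214]
orientation: [0.727, 0.687, -0.001, -0.001]
wrist_force: [-0.3, -0.3, -0.8]
grip_width: 0.0002
```

Run:
```python
from h import *
st(); 
p=look("top",["heater_bumper_right","heater_bumper_left","heater_far_left","heater_far_right","latch_knob"])
c=p["img"][95:245,180:400]; cv2.imwrite("pics/c3.png",cv2.resize(c[:,:,::-1],None,fx=3.6,fy=3.6,interpolation=cv2.INTER_CUBIC))
```

```text
t 22.6 p [ 0.5153 -0.255   0.0214] xaxis deg 86.75 tilt [-0.002  0.   ] j [-0.46  0.51 -0.34  0.72 -0.   -0.4 ] F [-0.3 -0.3 -0.8] g 0.0
top heater_bumper_right [369. 197.] 0.61 [ 0.5383 -0.2525  0.036 ]
top heater_bumper_left [263. 185.] 0.63 [ 0.565  -0.0366  0.036 ]
top heater_far_left [287. 129.] 0.8 [ 0.6842 -0.0889  0.036 ]
top heater_far_right [356. 132.] 0.96 [ 0.6752 -0.2326  0.036 ]
top latch_knob [205. 224.] 0.64 [0.4848 0.0775 0.055 ]
```

View pics/c3.png

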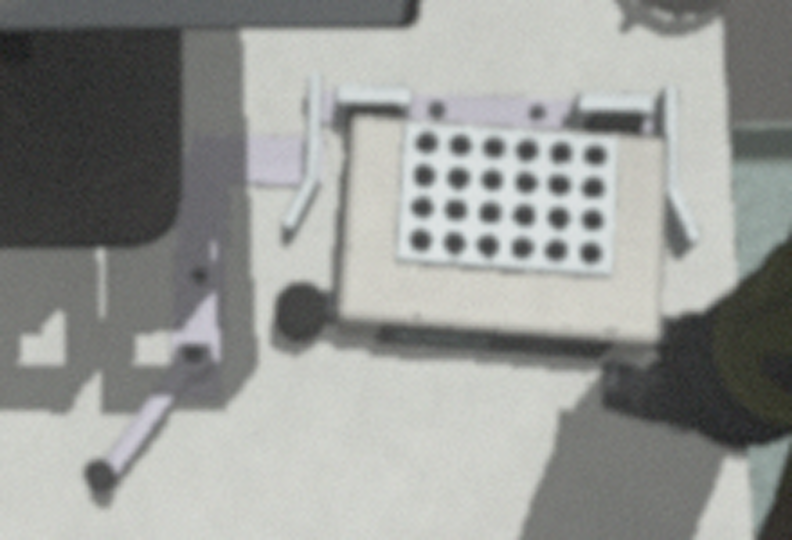

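The crop shows the left far corner at (350,113), close to its stop. The right far corner at (660,135) lags by about 2°, so I'll push right until the force rises.

Request:
apply_moves(series="0 0 0 0 0.006 0 0;0 0 0 0 0.011 0 0;0 0 0 0 0.014 0 0;0 0 0 0 0.017 0 0;0 0 0 0 0.020 0 0;-0.5 0 0 0 0.022 0 0;-1 0 0 0 0.024 -0.001 0;-1 0 0 0 0.026 -0.001 0")

```text
clock: 23.7
position: [0.5333, -0.2543, 0.0202]
orientation: [0.727, 0.687, 0.0, 0.0]
wrist_force: [-11.9, -2.7, 0.6]
grip_width: 0.0001
```

Request:
apply_moves(series="-1 0 0 0 0.009 -0.001 0;-1 0 0 0 0.011 -0.001 0;-1 0 0 0 0.012 -0.001 0;-1 0 0 0 0.013 -0.001 0;-1 0 0 0 0.014 -0.001 0")

```text
clock: 24.2
position: [0.5369, -0.2543, 0.0188]
orientation: [0.727, 0.686, -0.001, -0.0]
wrist_force: [-18.4, -2.0, 6.4]
grip_width: 0.0001
```

Request:
apply_moves(series="0 0 0 0 0.006 0 0;0 0 0 0 0.008 -0.001 0;0 0 0 0 0.009 -0.001 0")

```text
clock: 24.5
position: [0.5365, -0.2539, 0.0173]
orientation: [0.728, 0.685, -0.007, -0.007]
wrist_force: [-17.1, -2.1, 4.9]
grip_width: -0.0002
```

Request:
apply_moves(series="0 0 0 0 -0.025 0 0;-1 0 0 0 -0.055 -0.003 0;-1 0 0 0.04 -0.065 -0.004 0;-1 0 0 0.085 -0.065 -0.004 0;-1 0 0 0.13 -0.065 -0.004 0;-1 0 0 0.175 -0.06 -0.004 0;-1 0 0 0.21 -0.05 -0.004 0;-1 0 0 0.225 -0.035 -0.004 0;-1 0 0 0.225 -0.022 -0.004 0;-1 0 0 0.225 -0.015 -0.004 0")

```text
clock: 25.5
position: [0.5372, -0.0277, 0.0218]
orientation: [0.728, 0.686, -0.0, 0.0]
wrist_force: [-0.0, -0.4, -0.3]
grip_width: -0.0003
```

Request:
apply_moves(series="0 0 0 0 0.005 0 0;0 0 0 0 0.009 0 0;0 0 0 0 0.012 0 0;0 0 0 0 0.015 0 0;0 0 0 0 0.017 0 0;0 0 0 0 0.019 0 0")

```text
clock: 26.1
position: [0.5467, -0.0279, 0.0197]
orientation: [0.728, 0.686, -0.005, -0.007]
wrist_force: [-14.5, 4.0, 5.7]
grip_width: 0.0001
```

Request:
apply_moves(series="-1 0 0 0 0.007 -0.002 0;-1 0 0 0 0.009 -0.002 0;-1 0 0 0 0.010 -0.002 0;-1 0 0 0 0.011 -0.002 0")

```text
clock: 26.5
position: [0.5476, -0.0275, 0.0193]
orientation: [0.728, 0.686, -0.004, -0.007]
wrist_force: [-15.5, 4.4, 4.7]
grip_width: -0.0001
```

Request:
apply_moves(series="-1 0 0 0 0.008 -0.002 0;-1 0 0 0 0.010 -0.002 0;-1 0 0 0 0.011 -0.002 0;-1 0 0 0 0.012 -0.002 0")

```text
clock: 26.9
position: [0.5477, -0.027, 0.0184]
orientation: [0.728, 0.685, -0.005, -0.01]
wrist_force: [-17.8, 4.0, 6.6]
grip_width: 0.0002
```

Request:
apply_moves(series="0 0 0 0 -0.025 0 0;-1 -0.5 0 0 -0.06 -0.003 0;-1 -0.5 0 -0.04 -0.065 -0.003 0;-1 -0.5 0 -0.085 -0.065 -0.003 0;-1 -0.5 0 -0.13 -0.065 -0.003 0;-1 -0.5 0 -0.175 -0.06 -0.003 0;-1 -0.5 0 -0.21 -0.045 -0.003 0;-1 -0.5 0 -0.227 -0.03 -0.003 0;-1 -0.5 0 -0.227 -0.02 -0.003 0;-1 -0.5 0 -0.227 -0.012 -0.003 0")

```text
clock: 27.9
position: [0.5222, -0.2531, 0.0201]
orientation: [0.729, 0.685, -0.002, -0.001]
wrist_force: [-0.7, 1.2, 0.3]
grip_width: -0.0001
```

Request:
apply_moves(series="0 0 0 0 0.005 0 0;0 0 0 0 0.009 0 0;0 0 0 0 0.012 0 0;0 0 0 0 0.015 0 0;0 0 0 0 0.017 0 0;0 0 0 0 0.019 0 0")

```text
clock: 28.5
position: [0.5364, -0.2532, 0.0191]
orientation: [0.729, 0.685, -0.005, -0.004]
wrist_force: [-10.7, -0.5, 3.8]
grip_width: -0.0001
```

Request:
apply_moves(series="-1 0 0 0 0.007 -0.001 0;-1 0 0 0 0.009 -0.001 0;-1 0 0 0 0.010 -0.001 0;-1 0 0 0 0.011 -0.001 0")

```text
clock: 28.9
position: [0.5366, -0.2522, 0.0177]
orientation: [0.729, 0.684, -0.005, -0.005]
wrist_force: [-19.1, -0.5, 7.3]
grip_width: 0.0001
```

Run:
```python
from h import *
st(); 
p=look("top",["heater_bumper_left","heater_far_left","heater_far_right","latch_knob","latch_pivot"])
c=p["img"][95:245,180:400]; cv2.imwrite("pics/c4.png",cv2.resize(c[:,:,::-1],None,fx=3.6,fy=3.6,interpolation=cv2.INTER_CUBIC))
look("side",["latch_knob","latch_pivot"])
```

```text
t 28.9 p [ 0.5366 -0.2522  0.0177] xaxis deg 86.31 tilt [-0.015  0.   ] j [-0.44  0.55 -0.29  0.75 -0.01 -0.37] F [-19.1  -0.5   7.3] g 0.0
top heater_bumper_left [264. 189.] 0.58 [ 0.5572 -0.0387  0.036 ]
top heater_far_left [286. 130.] 0.86 [ 0.6823 -0.0872  0.036 ]
top heater_far_right [354. 132.] 0.84 [ 0.6755 -0.2287  0.036 ]
top latch_knob [206. 226.] 0.8 [0.48   0.0769 0.055 ]
top latch_pivot [234. 194.] 0.91 [0.5467 0.0226 0.033 ]
side latch_knob [282. 241.] 0.61 [0.4782 0.0748 0.055 ]
side latch_pivot [257. 226.] 0.67 [0.5507 0.0238 0.033 ]
```

View pics/c4.png

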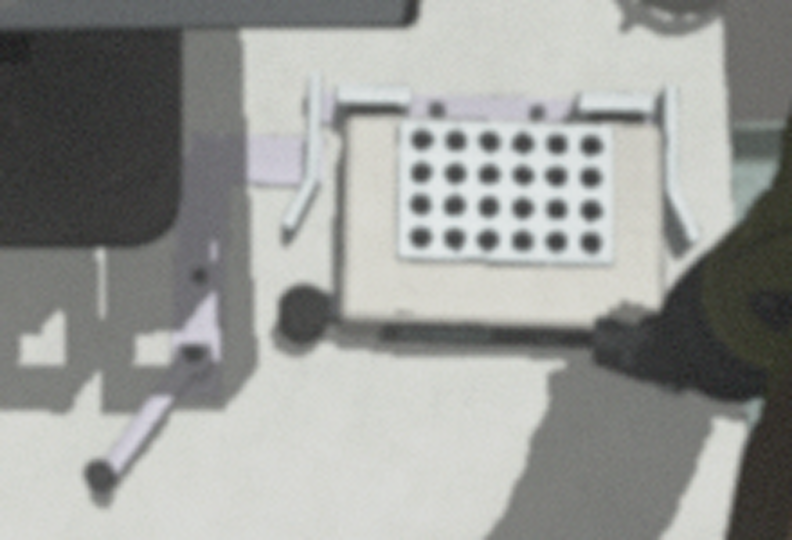

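Both far corners now sit flush: the heater edge runs (348,112)→(655,122), parallel to the dock, and each side resisted about 18–19 N without moving. Next is the latch. I'll check monitor clearance and compute the finger waypoints.

```bash
cat >> h.py <<'E'
P=np.array([.548,.0235])
def wp(th,lag,r=.055):
    a=np.radians(th);u=np.array([np.cos(a),np.sin(a)]);t=np.array([-u[1],u[0]]);return P+r*u-lag*t
E
python3 - <<'E'
from h import *
a=cams.capture("top");b=cams.capture("side")
for z in (.05,.1,.2,.3): print("mon edge at z",z,at_z(a,(297,102),z)[:2], at_z(a,(175,102),z)[:2])
for uv in [(210,118),(208,100),(160,195)]: print("side",[np.round(at_z(b,uv,z)[:2],3) for z in (.1,.2,.3)])
for th,l in [(142,.045),(142,.026),(160,.026),(180,.023),(200,.025),(220,.025),(240,.023),(255,.021),(268,.018),(272,.017)]: print(th,np.round(wp(th,l),3))
E
```

```text
mon edge at z 0.05 [ 0.73788553 -0.110127  ] [0.74034492 0.14394968]
mon edge at z 0.1 [ 0.71850252 -0.10519897] [0.72083004 0.1352536 ]
mon edge at z 0.2 [ 0.67973651 -0.09534291] [0.68180027 0.11786144]
mon edge at z 0.3 [ 0.6409705  -0.08548685] [0.6427705  0.10046929]
side [array([ 0.826, -0.339]), array([ 0.724, -0.137]), array([0.622, 0.065])]
side [array([ 0.893, -0.469]), array([ 0.777, -0.24 ]), array([ 0.662, -0.011])]
side [array([0.761, 0.065]), array([0.672, 0.183]), array([0.584, 0.302])]
142 [0.532 0.093]
142 [0.521 0.078]
160 [0.505 0.067]
180 [0.493 0.047]
200 [0.488 0.028]
220 [0.49  0.007]
240 [ 0.501 -0.013]
255 [ 0.513 -0.024]
268 [ 0.528 -0.031]
272 [ 0.533 -0.032]
```

Request:
apply_moves(series="0 0 0 0 -0.02 0 0;-1 0 0 0 -0.06 -0.004 0;-1 0 0 0 -0.07 -0.05 0;-1 0 0 0.02 -0.07 -0.10 0;-1 0 0 0.06 -0.07 -0.13 0;-1 0 0 0.10 -0.065 -0.13 0")

```text
clock: 30.05
position: [0.4832, -0.149, 0.1535]
orientation: [0.73, 0.683, 0.003, 0.006]
wrist_force: [1.6, 1.0, -0.2]
grip_width: 0.0003
```

Request:
apply_moves(series="0.7 0.3 0 0.04 0.005 0 0;0.7 0.3 0 0.085 0.01 0 0;0.7 0.3 0 0.13 0.02 0 0;0.7 0.3 0 0.175 0.03 0 0;0.7 0.3 0 0.22 0.033 0 0;0.7 0.3 0 0.249 0.033 0 0;0.7 0.3 0 0.249 0.033 0 0;0.7 0.3 0 0.249 0.033 0.04 0;0.7 0.3 0 0.249 0.033 0.08 0;0.7 0.3 0 0.249 0.033 0.09 0")

```text
clock: 31.05
position: [0.5303, 0.0958, 0.0598]
orientation: [0.731, 0.683, -0.002, -0.003]
wrist_force: [-0.8, -0.5, 0.5]
grip_width: 0.0002
```

Run:
```python
from h import *
s,r=st()
p=look("side",["latch_knob","latch_pivot","vial","label_roll"])
for th,l in [(142,.045),(142,.026),(160,.026),(180,.023),(200,.025),(220,.025),(240,.023),(255,.021),(268,.018),(272,.016)]:
  d=np.r_[wp(th,l),.031]-s["position"]; print(th,np.round(r.T@d,3))
cv2.imwrite("pics/s3.png",cv2.resize(p["img"][100:340,160:400][:,:,::-1],None,fx=2.5,fy=2.5,interpolation=cv2.INTER_CUBIC))
```

```text
t 31.05 p [0.5303 0.0958 0.0598] xaxis deg 86.12 tilt [-0.007  0.001] j [ 0.18  0.42 -0.39  0.77  0.    0.25] F [-0.8 -0.5  0.5] g 0.0
side latch_knob [282. 239.] 0.53 [0.4811 0.0706 0.055 ]
side latch_pivot [257. 227.] 0.96 [0.5513 0.0247 0.033 ]
side vial [268. 310.] 0.66 [0.4672 0.2076 0.    ]
side vial [256. 227.] 0.41 [ 0.5659 -0.0112  0.    ]
side label_roll [215. 292.] 0.61 [0.5784 0.1983 0.    ]
side label_roll [262. 212.] 0.52 [ 0.5707 -0.0695  0.    ]
142 [-0.003  0.002  0.029]
142 [-0.019 -0.008  0.029]
160 [-0.031 -0.023  0.029]
180 [-0.052 -0.034  0.029]
200 [-0.07  -0.038  0.029]
220 [-0.091 -0.034  0.029]
240 [-0.11  -0.022  0.029]
255 [-0.121 -0.008  0.029]
268 [-0.126  0.007  0.029]
272 [-0.127  0.012  0.029]
```

View pics/s3.png

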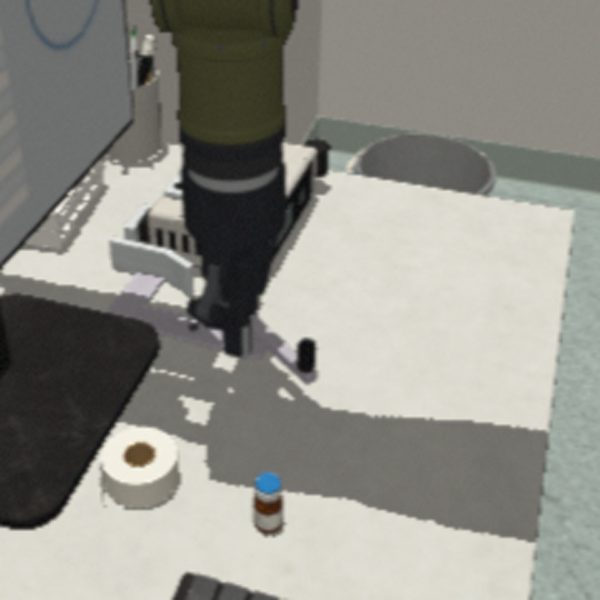

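The side crop shows the closed fingers at (240,340), just to the left of the latch arm, with the knob at (307,355). The roll and vial are clear. I'll go down and sweep.

Request:
apply_moves(series="0 0 0 -0.002 0.002 0.020 0;0 0 0 -0.003 0.002 0.029 0;0 0 0 -0.010 -0.003 0.029 0;0 0 0 -0.019 -0.008 0.029 0;0 0 0 -0.031 -0.023 0.029 0;0 0 0 -0.042 -0.030 0.029 0;0 0 0 -0.052 -0.034 0.029 0;0 0 0 -0.061 -0.037 0.029 0;0 0 0 -0.070 -0.038 0.029 0;0 0 0 -0.080 -0.037 0.029 0")

```text
clock: 32.3
position: [0.4936, 0.0193, 0.036]
orientation: [0.731, 0.683, 0.003, 0.0]
wrist_force: [1.9, 2.8, 1.7]
grip_width: 0.0004
```

Run:
```python
from h import *
s,r=st()
p=look("side",["latch_knob"]);look("top",["latch_knob"])
for th,l in [(200,.025),(220,.025),(240,.023),(255,.021),(268,.018),(272,.016)]:
  d=np.r_[wp(th,l),.031]-s["position"]; print(th,np.round(r.T@d,3))
cv2.imwrite("pics/s4.png",cv2.resize(p["img"][140:300,200:360][:,:,::-1],None,fx=3,fy=3,interpolation=cv2.INTER_CUBIC))
```

```text
t 32.3 p [0.4936 0.0193 0.036 ] xaxis deg 86.14 tilt [0.005 0.004] j [ 0.04  0.38 -0.54  0.65  0.    0.1 ] F [1.9 2.8 1.7] g 0.0
side latch_knob [295. 218.] 0.61 [ 0.4733 -0.0053  0.055 ]
top latch_knob [285. 129.] 0.35 [ 0.6781 -0.0831  0.055 ]
200 [ 0.008 -0.006  0.005]
220 [-0.012 -0.003  0.005]
240 [-0.031  0.009  0.005]
255 [-0.042  0.023  0.005]
268 [-0.048  0.038  0.005]
272 [-0.049  0.044  0.005]
```

View pics/s4.png

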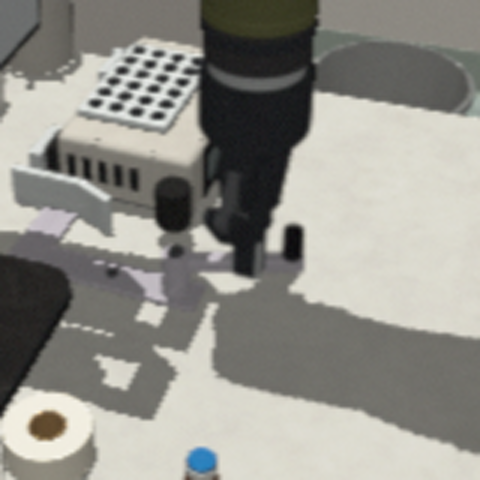

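The side crop shows the arm being carried round, with the knob at (292,243) and the fingers at (247,265) behind it. I'll continue the sweep.

Request:
apply_moves(series="0 0 0 -0.005 -0.004 0.005 0;0 0 0 -0.012 -0.003 0.007 0;0 0 0 -0.022 0.002 0.007 0;0 0 0 -0.031 0.009 0.007 0;0 0 0 -0.037 0.016 0.007 0;0 0 0 -0.042 0.023 0.007 0;0 0 0 -0.045 0.030 0.007 0;0 0 0 -0.048 0.036 0.007 0;0 0 0 -0.049 0.040 0.007 0;0 0 0 -0.049 0.043 0.007 0")

```text
clock: 33.5
position: [0.5316, -0.0333, 0.0278]
orientation: [0.731, 0.682, 0.001, -0.001]
wrist_force: [-6.0, -0.0, 0.5]
grip_width: 0.0003
```

Run:
```python
from h import *
s,r=st()
p=look("side",["latch_knob","heater_bumper_left"])
cv2.imwrite("pics/s5.png",cv2.resize(p["img"][140:300,200:360][:,:,::-1],None,fx=3,fy=3,interpolation=cv2.INTER_CUBIC))
```

```text
t 33.5 p [ 0.5316 -0.0333  0.0278] xaxis deg 86.05 tilt [0.    0.001] j [-0.06  0.44 -0.45  0.68  0.    0.01] F [-6.  -0.   0.5] g 0.0
side heater_bumper_left [236. 185.] 0.75 [ 0.6534 -0.1117  0.036 ]
side heater_bumper_left [263. 211.] 0.58 [ 0.5545 -0.0311  0.036 ]
```

View pics/s5.png

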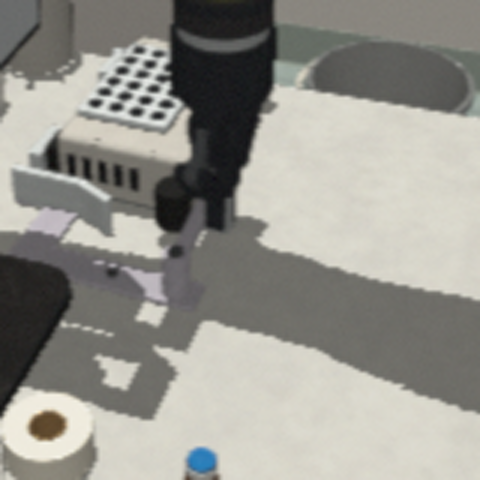

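The arm now lies behind the bumper, and the 6 N reaction against the 1 N it takes to turn says it's on its stop. I'll retreat and verify.

Request:
apply_moves(series="0 0 0 0 -0.02 0 0;0 0 0 0 -0.06 0 0;0 0 0 0 -0.10 0 0;0 0 0 0 -0.12 -0.04 0;0 0 0 0.03 -0.13 -0.09 0;0 0 0 0.07 -0.14 -0.13 0;0 0 0 0.11 -0.15 -0.15 0;0 0 0 0.15 -0.16 -0.16 0;0 0 0 0.15 -0.16 -0.16 0;0 0 0 0.15 -0.16 -0.16 0")

```text
clock: 34.65
position: [0.3828, 0.1287, 0.1889]
orientation: [0.73, 0.684, 0.002, 0.001]
wrist_force: [1.0, -0.2, -1.0]
grip_width: -0.0001
```

Run:
```python
from h import *
s,r=st()
p=look("top",["latch_knob","latch_pivot","heater_far_left","heater_far_right"])
c=p["img"][95:245,180:400]; cv2.imwrite("pics/c5.png",cv2.resize(c[:,:,::-1],None,fx=3.6,fy=3.6,interpolation=cv2.INTER_CUBIC))
look("side",["latch_knob","vial","label_roll"])
```

```text
t 34.65 p [0.3828 0.1287 0.1889] xaxis deg 86.28 tilt [0.004 0.002] j [ 0.32  0.08 -0.48  1.01  0.    0.39] F [ 1.  -0.2 -1. ] g -0.0
top latch_knob [274. 192.] 0.63 [ 0.5465 -0.0584  0.055 ]
top latch_knob [157. 185.] 0.33 [0.5629 0.1759 0.055 ]
top heater_far_left [285. 131.] 0.86 [ 0.6801 -0.084   0.036 ]
top heater_far_right [352. 134.] 0.94 [ 0.6721 -0.2252  0.036 ]
side latch_knob [271. 196.] 0.58 [ 0.5462 -0.0674  0.055 ]
side vial [271. 309.] 0.62 [0.4622 0.2024 0.    ]
side label_roll [213. 294.] 0.68 [0.5794 0.2036 0.    ]
```

View pics/c5.png

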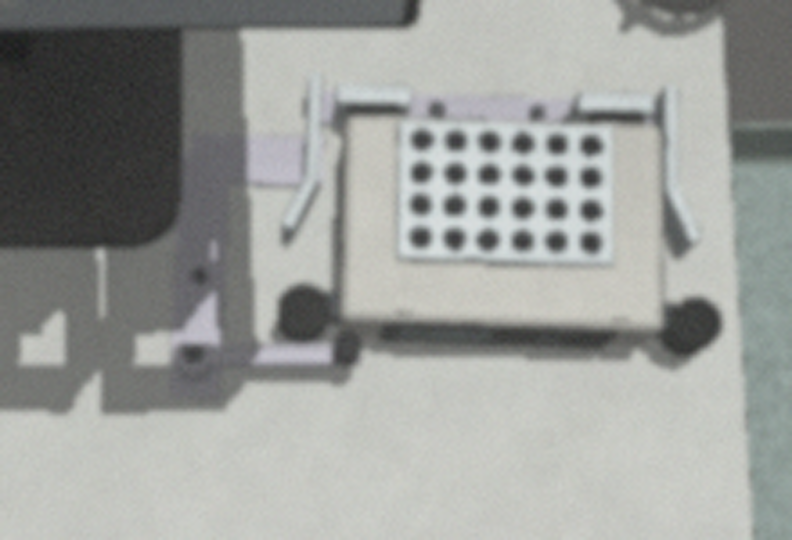

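The crop shows the latch arm lying behind the left bumper, with the knob at (345,348). The heater is flush and parallel at both stops. Handing in.

```bash
python3 -c "
from h import *
print(arm.finish_job()); st()"
```

```text
the job is handed in; nothing more can be done
None
the job is handed in; nothing more can be done
```

The heater is home against both end stops, the latch arm is swung right round behind its left bumper, and I handed the job in at about 34.7 s. `finish_job` gives no verdict, so I can't say how it was judged.

I walked the heater in with alternating pushes on the two bumpers. The highest wrist force at the end of any move was about 20 N; I did not record it within moves.

**Heater:** At the end both sides resisted without moving, about 18 N on the left and 19 N on the right. The last top picture shows its far edge parallel to the dock and flush at both stops. The detected far points agreed with the stops only to within a few millimetres, so the 2 mm condition rests on the pushes rather than the camera.

**Latch:** The arm pushed back with 6 N at the end of the swing, where 1 N is enough to turn it, so I took it to be on its stop. The knob was then measured at about (0.546, -0.06), against (0.548, -0.0625) expected for a closed latch.

**Surroundings:** The side camera put the vial within 11 mm of its first reading and the label roll within 7 mm. I take both as detection scatter, since the fingers went near neither. The arm was retracted and touching nothing at the end.

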